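Lift a mounted bone off its rests with the lifting blade and hold it level

ROBOT

A 7-joint arm with a two-finger parallel gripper is mounted at the origin on the work surface. World frame = base frame: x ahead of the robot, y to its left, z up, the work surface at z = 0. Lengths are in m, angles in rad, forces in N, time in s.
With the tool pointing down it reaches from about 0.425 to 1.025 m from the base axis. Payload 9.4 kg.
Tool frame: the origin (TCP) lies on the centre line of the jaws, within the pads' length; the fingertips stand 22 mm ahead of it and the grasp point (between the pads) lies 3 mm ahead of it; z points along the fingers, y is the direction in which the jaws open and shut (so a half turn about z gives the same grasp; the last joint's range is limited). The gripper opens to 85 mm and grips with 20 to 120 N. Pads are 22 mm wide; open, the fingers measure 114 mm over their backs; the gripper's body (76 mm by 85 mm) begins 54 mm behind the grasp point. The pads swing forward as they close: fully open they stand 13 mm farther back than shut.
Start: joints at [1.225, 0.599, -0.003, 1.599, 0.002, 0.943, -0.08], TCP at [0.193, -0.699, 0.253] pointing down, gripper open.
Joint ranges: [-2.57, 2.57], [-0.35, 1.97], [-1.29, 1.29], [0.11, 2.56], [-1.05, 4.19], [0.11, 1.86], [-2.63, 2.63]. Speed limits (rad/s): [2.22, 2.22, 3.01, 3.01, 3.14, 3.14, 3.14].

INTERFACE

Orientations are given as [roll, pitch, yaw] about the fixed x, y, z axes, in that order (R = Rz(yaw) Ry(pitch) Rx(roll)).
In Python, from bench import bot gives the robot as it stands.
- The arm moves only by the tool send_rows, never from a script. Its argument "plan" is a list that holds one entry, the list of rows, each a list of 7 numbers: the shift along the tool's x, y, z in m, then the turn, a rotation vector about the tool's x, y, z in degrees, then the opening in per cent of the stroke, from 0 (shut) to 100 (fully open). In form: [[[dx, dy, dz, ax, ay, az, grip], ...]]. A call has exactly 10 rows; each row is the pose to reach, as a shift and turn from the pose measured when the call began, along the tool's axes at that moment; what a row does not reach only later rows make up. A row lasts 1/8 s, in which the tool goes at most 62.5 mm and 10.7 degrees, less where a joint would pass 70% of its speed; a pose out of reach is approached as far as the arm can. A call with a gripper value outside its range is refused whole. The fingers move at their own pace and stop on an object; "squeeze" is the grip in N (left out, the last holds). Time passes only in rows, so rows that repeat a pose let the fingers close, or fill a call up. It gives the time, the measured TCP pose, the force and the opening at its end, in the units of the state.
- bot.sense(): the state, without advancing time (a new reading comes with each control period).
- bot.camera(name): name is "scene" or "top" or "wrist"; returns the picture (480x640x3 uint8, red, green, blue); there is no depth.
- bot.calibration(name): a dict with "intrinsics" (3x3 intrinsics, pixels), "world_to_cam" (4x4, takes a point from world to camera coordinates). Camera axes: x right, y down, z forward; pixel columns grow to the right and rows downward; lengths in m; the calibration is good to about 2 mm. A picture is of the moment at which its call begins: read the wrist's pose just before it. calibration takes no time and is no camera call; for the wrist camera it gives the pose at the moment of the call.
- bot.hand_in(): hands the job in, once; it reports no verdict.
The state is a dict: "time": time; "q": joint angles; "joint_velocities": joint speeds; "joint_torque": joint torques, N m; "position": TCP position; "tool_rot": TCP orientation; "wrist_force": force on the tool from outside, world axes, zero at the start; "wrist_torque": the same for the moment, N m; "width": opening from 0.0 (shut) to 1.0 (fully open).
Only numpy, scipy, OpenCV 4.12 (cv2) and the standard library are available. Lean on these libraries where they do the work, as an engineer would, in place of code of your own. Each camera call takes 0.05 s, during which the arm holds its last target.

TASK

Take the C-shaped lifter by its handle and slide its flat blade into the gap under the bone's mounting board, between the two wooden rests, until the blade's tip is level with the board's far edge and the board is centred across the blade. Then raise the lifter so the board is carried by the blade alone about 10 cm above the rests, and finish there: keep gripping the lifter and hold the bone still and level. Never touch the bone or its board with the gripper or tip it, and leave the jar, brush and tray where they are.

Things in the scene. Friction and masses are not known exactly. Their poses are not given: they have to be found in the camera images.
- rests: Fixed stand: grey base plate 90 x 176 mm, 10 mm thick; two wooden rests along x (70 long, 24 wide, tops at 34 mm) centred at y = -70 and +70 mm, so 116 mm apart inside. The board lies across them; the gap between plate (z = 10) and board (z = 34) is 24 mm high. Origin: middle of the plate's underside, on the table. z up; +x points away from the robot, the handy way for the blade to go in.
- mount: Loose plywood board 70 mm (x) by 170 mm (y), 10 mm thick, with a brown bone fixed along its top (along y); rigid, flat underneath, total height 53 mm, 0.2 to 0.4 kg. Starts on the two rests, centred over the stand within 6 mm and square to it within 0.03 rad. Origin: centre of the board's underside; z up, x as the stand's.
- mount_mid (a point): Centre of the mounting board, 5 mm above its underside; axes as the board's. 39 mm above the table at the start.
- lifter_grip (a point): Centre of the lifter's upright dark wooden handle, to be grasped: 40 mm (lifter x) by 22 mm (lifter y), 50 mm high, from 105 to 155 mm above the blade's underside, its centre at 130 mm. Axes: +x towards the blade's tip, z up.
- lifter: C-shaped aluminium lifter, 0.3 kg, loose, stands on its blade; open to its +x. Origin: blade's underside, straight below the handle. Blade 5 mm thick, 64 wide, x from -75 to +35 mm (tip). Upright 40 wide, x -83 to -75. Top arm 24 wide, 95 to 105 mm high, x -83 to +22, under the handle. Free height over the blade 90 mm. Axes as the handle's.
- load_spot (a point): Point on the blade's top face straight below the handle, 35 mm behind the tip, mid-width: the board's centre belongs here.
- jar: Bystander: white jar, 50 mm across, 60 mm high; origin under its base.
- brush: Bystander: brush 140 mm long, lying on the table; origin near its middle.
- tray: Bystander: small brown open tray 60 x 80 mm, 28 mm high; origin under its base.
Not all that is in view belongs to the job. Several things have the shape of the lifter; the one meant has the colours described above.

How it is judged:
By the outcome, as a careful person would: the job done as asked, in the order asked, and still so for the second after the job is handed in, while the arm keeps its last pose, push and grip.
It also fails if it takes over 58 s, if anything falls off the work surface, if the arm or the gripper's body presses on something with over 40 N, if the wrist force passes 120 N, or if a joint passes its speed limit or range.

## Working session

There is one attempt and no reset: what is moved stays moved. The work goes in short steps, Python scripts to look and compute and a tool call to move; the robot and the scene stay as the last step left them, time stands still between calls to the robot, and variables do not carry over. Pictures are saved under pics/ and viewed, and the job is handed in when it is done.

Besides the shell and the picture viewer there is one more tool, called after "Emit:" as name(argument=value, ...), one argument or row to a line, values as JSON. send_rows: Moves the arm, as the interface text tells. Its arguments: {"type":"object","properties":{"plan":{"type":"array","items":{"type":"array","items":{"type":"array","items":{"type":"number"}}}},"squeeze":{"type":"number"}},"required":["plan"]}

```bash
mkdir -p pics; ls
python3 - <<'E'
from bench import bot
import cv2
s=bot.sense(); print(s['time'],s['position'],s['tool_rot'],s['width'],s['wrist_force'])
for n in ['scene','top']:
    im=bot.camera(n); cv2.imwrite(f'pics/{n}0.png',im[:,:,::-1])
    c=bot.calibration(n); print(n,c['intrinsics'],c['world_to_cam'])
E
```

```text
pics
0.0 [ 0.19244271 -0.69854339  0.25239246] [-3.14001570e+00  1.25861916e-04  2.68929566e-01] 0.9978101612689613 [-0.94159686 -0.49388471 -0.17006706]
scene [[464.04449241   0.         322.42941082]
 [  0.         464.04449241 232.28865664]
 [  0.           0.           1.        ]] [[-0.75886726  0.65122022 -0.00571996  0.38723519]
 [ 0.44444798  0.51145572 -0.73544479 -0.21370883]
 [-0.47601101 -0.5606472  -0.67756051  1.41417418]
 [ 0.          0.          0.          1.        ]]
top [[546.80285155   0.         317.4714291 ]
 [  0.         546.80285155 231.18539604]
 [  0.           0.           1.        ]] [[ 0.02801708 -0.99948246  0.01580649  0.0297579 ]
 [-0.99570491 -0.02930012 -0.087825    0.56376599]
 [ 0.08824268 -0.013278   -0.9960105   1.07913256]
 [ 0.          0.          0.          1.        ]]
```

View pics/scene0.png

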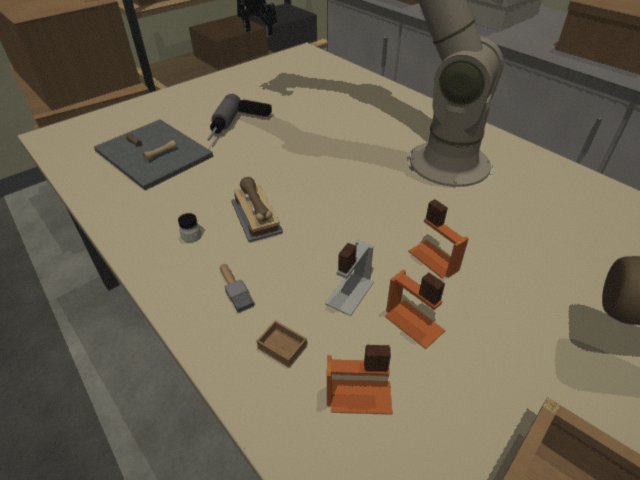

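View pics/top0.png

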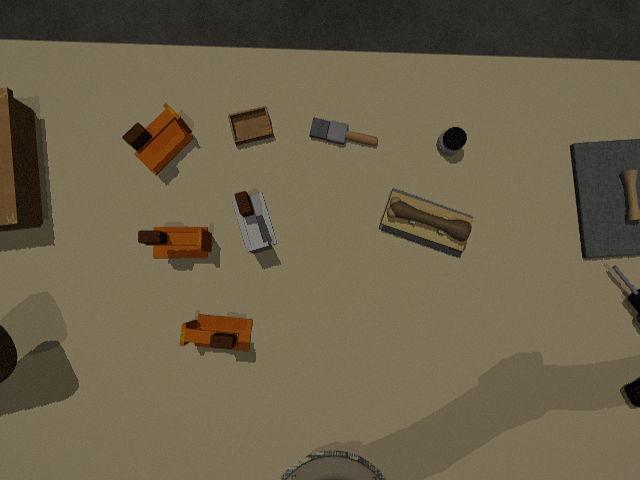

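```bash
cat > h.py <<'E'
import numpy as np, cv2
from bench import bot
def ray(cal,p):
    K=cal['intrinsics'];T=np.array(cal['world_to_cam']);R=T[:3,:3]
    o=-R.T@T[:3,3]; d=R.T@np.linalg.inv(K)@np.array([p[0],p[1],1.]); return o,d/np.linalg.norm(d)
def onz(cal,p,z):
    o,d=ray(cal,p); return o+d*(z-o[2])/d[2]
def proj(cal,X):
    T=np.array(cal['world_to_cam']); c=T[:3,:3]@np.asarray(X)+T[:3,3]; u=cal['intrinsics']@c; return u[:2]/u[2]
def tri(a,b):
    (o1,d1),(o2,d2)=a,b
    A=np.stack([d1,-d2],1); t=np.linalg.lstsq(A,o2-o1,rcond=None)[0]
    p,q=o1+t[0]*d1,o2+t[1]*d2; return (p+q)/2,np.linalg.norm(p-q)
E
python3 - <<'E'
import cv2
a=cv2.imread('pics/top0.png')[180:270,215:305]; b=cv2.imread('pics/top0.png')[175:265,370:490]
s=cv2.imread('pics/scene0.png')
cv2.imwrite('pics/c1.png',cv2.resize(a,None,fx=6,fy=6,interpolation=cv2.INTER_CUBIC))
cv2.imwrite('pics/c2.png',cv2.resize(b,None,fx=6,fy=6,interpolation=cv2.INTER_CUBIC))
cv2.imwrite('pics/c3.png',cv2.resize(s[170:245,220:295],None,fx=7,fy=7,interpolation=cv2.INTER_CUBIC))
cv2.imwrite('pics/c4.png',cv2.resize(s[235:320,315:390],None,fx=7,fy=7,interpolation=cv2.INTER_CUBIC))
E
```

```text
(no output)
```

View pics/c1.png

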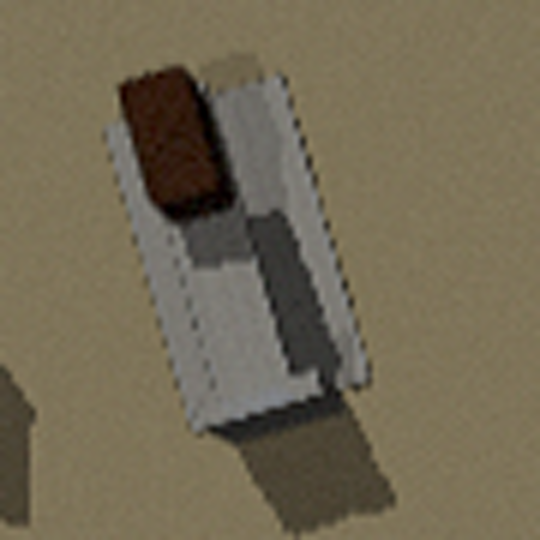

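View pics/c2.png

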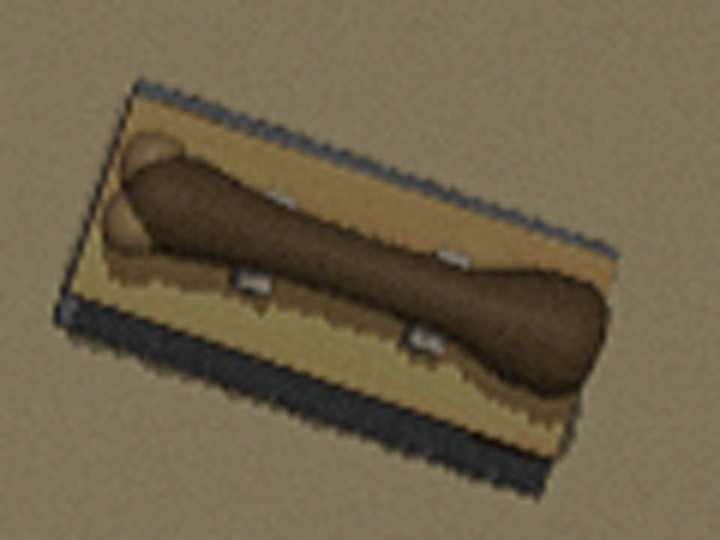

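View pics/c3.png

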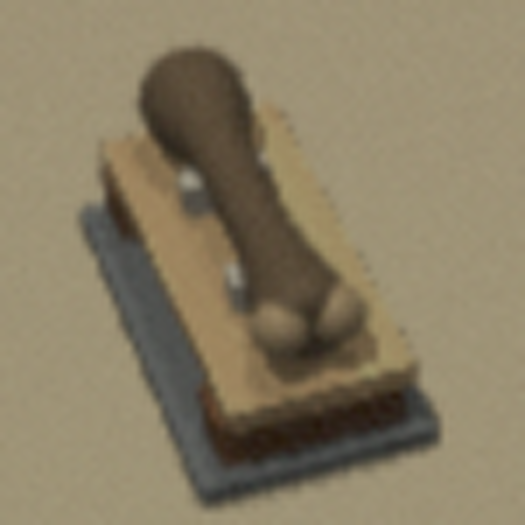

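View pics/c4.png

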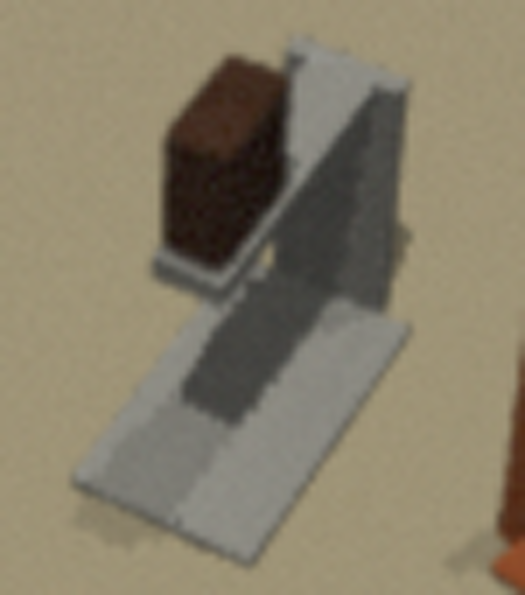

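Run:
```python
from h import *
c=bot.calibration('top'); cs=bot.calibration('scene')
L=lambda p:(p[0]/6+215-.4,p[1]/6+180-.4); B=lambda p:(p[0]/6+370-.4,p[1]/6+175-.4)
def show(n,pts,f,z):
    P=[onz(c,f(p),z) for p in pts]
    print(n,[np.round(p[:2],4).tolist() for p in P]); return P
P=show('blade tipL,tipR,rearR',[(105,130),(283,78),(370,382)],L,.005)
print('w',np.linalg.norm(P[0]-P[1]),'len',np.linalg.norm(P[1]-P[2]))
d=P[1]-P[2];print('yaw',np.degrees(np.arctan2(d[1],d[0])));e=P[0]-P[1];print('yaw from tip',np.degrees(np.arctan2(-e[0],e[1])))
d/=np.linalg.norm(d);print('grip xy',(P[0]+P[1])/2-.035*d)
H=show('handle top',[(122,88),(182,68),(218,200-8)],L,.155)
print([np.linalg.norm(H[0]-H[1])])
S=lambda p,o,k:(p[0]/k+o[0]-.4,p[1]/k+o[1]-.4)
P=show('plate TL TR BL BR',[(138,82),(615,250),(60,318),(540,495)],B,.01)
for i,j in((0,1),(2,3),(0,2),(1,3)):
    d=P[j]-P[i];print(i,j,np.linalg.norm(d),np.degrees(np.arctan2(d[1],d[0])))
print('ctr',sum(P)/4)
P=show('board TL TR BL BR',[(137,95),(612,262),(70,298),(548,457)],B,.044)
for i,j in((0,1),(2,3),(0,2),(1,3)):
    d=P[j]-P[i];print(i,j,np.linalg.norm(d),np.degrees(np.arctan2(d[1],d[0])))
print('ctr',sum(P)/4)
# scene
P=[onz(cs,S(p,(315,235),7),.005) for p in[(72,485),(252,565),(410,325)]]
print('scene blade',np.round(P,4), np.linalg.norm(P[0]-P[1]),np.linalg.norm(P[2]-P[1]))
P=[onz(cs,S(p,(220,170),7),.044) for p in[(100,150),(222,415),(415,370),(270,105)]]
print('scene board',np.round(P,4),sum(P)/4,np.linalg.norm(P[0]-P[1]),np.linalg.norm(P[2]-P[1]))
```

```text
blade tipL,tipR,rearR [[0.6211, 0.2232], [0.6409, 0.1628], [0.5371, 0.1293]]
w 0.06349662401821272 len 0.10911574626678223
yaw 17.88502694807173
yaw from tip 18.244713314000062
grip xy [0.59769664 0.18225141 0.005     ]
handle top [[0.6129, 0.1968], [0.6195, 0.1793], [0.5826, 0.1671]]
[np.float64(0.018753577532699857)]
plate TL TR BL BR [[0.6574, -0.1068], [0.6042, -0.2717], [0.5751, -0.0814], [0.5193, -0.2463]]
0 1 0.17334001310926317 -107.8926620619856
2 3 0.17411432731930399 -108.67631258463668
0 2 0.08616160446807763 162.85315878485372
1 3 0.08855559014898896 163.3235146584905
ctr [ 0.58900594 -0.17656024  0.01      ]
board TL TR BL BR [[0.6472, -0.1014], [0.5959, -0.2606], [0.5785, -0.0802], [0.5303, -0.2396]]
0 1 0.16725313176886378 -107.85720721982433
2 3 0.1664255978416143 -106.8218672139653
0 2 0.07185874031577592 162.87170291893034
1 3 0.06884578882627798 162.1922684347739
ctr [ 0.58797009 -0.17045589  0.044     ]
scene blade [[0.6468 0.1674 0.005 ]
 [0.6256 0.2263 0.005 ]
 [0.5207 0.1896 0.005 ]] 0.06269379236104217 0.11118874639291101
scene board [[ 0.6014 -0.2575  0.044 ]
 [ 0.6515 -0.1012  0.044 ]
 [ 0.5865 -0.0761  0.044 ]
 [ 0.5359 -0.2383  0.044 ]] [ 0.59382565 -0.16829036  0.044     ] 0.16408285434254727 0.06961490578481452
```

Emit:
send_rows(
  plan=[
    [[0.045, -0.04, -0.01, 0, 0, 0, 100], [0.09, -0.08, -0.02, 0, 0, 0, 100], [0.135, -0.12, -0.03, 0, 0, 0, 100], [0.18, -0.16, -0.04, 0, 0, 0, 100], [0.23, -0.2, -0.05, 0, 0, 0, 100], [0.275, -0.24, -0.06, 0, 0, 0, 100], [0.32, -0.28, -0.07, 0, 0, 0, 100], [0.37, -0.33, -0.08, 0, 0, 0, 100], [0.415, -0.37, -0.09, 0, 0, 0, 100], [0.46, -0.41, -0.1, 0, 0, 0, 100]],
  ],
  squeeze=100,
)

```text
time: 1.35
position: [0.5244, -0.1844, 0.3523]
tool_rot: [-3.14, 0.0, 0.269]
wrist_force: [0.8, -1.1, -0.1]
width: 0.997
```

Run:
```python
from h import *
s=bot.sense(); print(s['time'],s['position'],s['tool_rot'],s['q'],s['joint_velocities'])
c=bot.calibration('wrist')
im=bot.camera('wrist'); cv2.imwrite('pics/w1.png',im[:,:,::-1]); np.savez('w1.npz',**c)
print(c, ray(c,(320,240)), proj(c,(.588,-.17,.044)),proj(c,(.598,.182,.155)))
```

```text
1.35 [ 0.52444023 -0.18441927  0.35230016] [-3.14026151e+00  3.58834338e-04  2.68721470e-01] [ 0.33327733  0.29550121 -0.12659752  1.8638739   0.04290017  0.98580687
 -1.11369589] [-0.74205979  0.05637375 -0.1655593  -0.30831499  0.05645434  0.25149999
 -0.91512679]
{'intrinsics': array([[350.30111506,   0.        , 310.46822771],
       [  0.        , 350.30111506, 241.35422008],
       [  0.        ,   0.        ,   1.        ]]), 'world_to_cam': array([[ 0.26513151, -0.96421027, -0.00195665, -0.31584971],
       [-0.9243845 , -0.25475667,  0.28392312,  0.37370025],
       [-0.27426006, -0.07346827, -0.95884505,  0.6051866 ],
       [ 0.        ,  0.        ,  0.        ,  1.        ]])} (array([ 0.59516294, -0.1648809 ,  0.47356003]), array([-0.26337277, -0.09868253, -0.95963355])) [313.74717354 144.91527729] [-107.46694745   13.69884709]
```

View pics/w1.png

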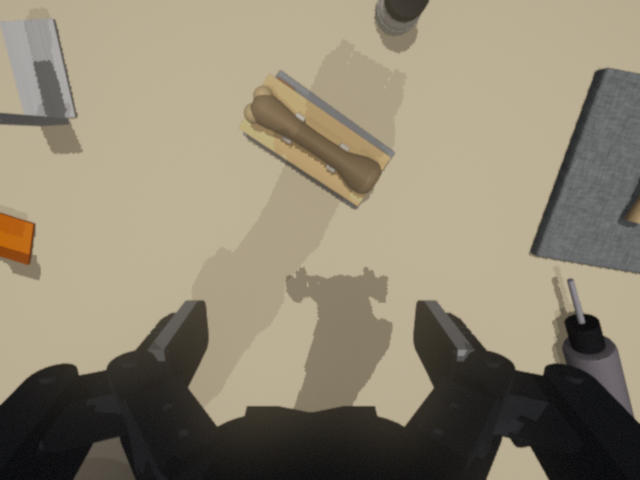

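The wrist view shows the mount at about (318,140), with the board corners near (275,75), (392,160), (358,207) and (242,127). The silver lifter's blade is at the left edge, at about (40,70).

Run:
```python
from h import *
im=cv2.imread('pics/w1.png')
cv2.imwrite('pics/w1c.png',cv2.resize(im[65:215,230:400],None,fx=4.5,fy=4,interpolation=cv2.INTER_CUBIC)) if 0 else cv2.imwrite('pics/w1c.png',cv2.resize(im[65:215,230:400],None,fx=4,fy=4,interpolation=cv2.INTER_CUBIC))
```

```text
(no output)
```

View pics/w1c.png

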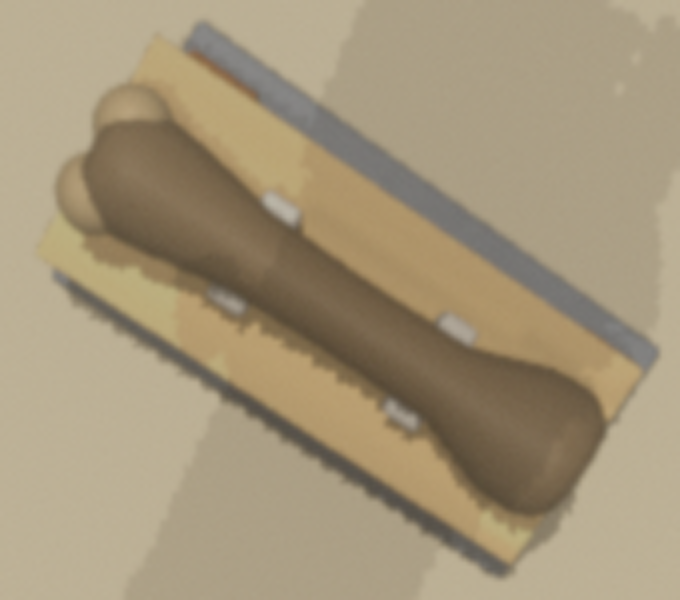

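Run:
```python
from h import *
w=dict(np.load('w1.npz')); ct=bot.calibration('top')
f=lambda p:(p[0]/4+230-.4,p[1]/4+65-.4); B=lambda p:(p[0]/6+370-.4,p[1]/6+175-.4)
P=[onz(w,f(p),.044) for p in[(157,35),(645,370),(510,565),(38,255)]]
print(np.round(P,4),'ctr',sum(P)/4)
for i in range(4):
    d=P[(i+1)%4]-P[i];print(np.linalg.norm(d),np.degrees(np.arctan2(d[1],d[0])))
P=[onz(w,f(p),.01) for p in[(200,22),(658,350)]]
d=P[1]-P[0];print('plate far edge',P,np.linalg.norm(d),np.degrees(np.arctan2(d[1],d[0])))
T=[(137,95),(612,262),(548,457),(70,298)];W=[(157,35),(645,370),(510,565),(38,255)]
for a,b in zip(T,W): print('tri',tri(ray(ct,B(a)),ray(w,f(b))))
```

```text
[[ 0.6491 -0.1008  0.044 ]
 [ 0.5989 -0.2625  0.044 ]
 [ 0.532  -0.2414  0.044 ]
 [ 0.5829 -0.081   0.044 ]] ctr [ 0.59072052 -0.17141333  0.044     ]
0.16928086637410678 -107.27002687832791
0.07013108445390948 162.52768670403668
0.16832796027691546 72.41118160657514
0.06919770303968283 -16.683866471749695
plate far edge [array([ 0.66033193, -0.10741856,  0.01      ]), array([ 0.60620075, -0.2721628 ,  0.01      ])] 0.17340948376388343 -108.18933632522428
tri (array([ 0.64800621, -0.1011373 ,  0.04503891]), np.float64(0.0020174830383256413))
tri (array([ 0.59911479, -0.26854247,  0.01729802]), np.float64(1.7871289407432053e-05))
tri (array([ 0.53074192, -0.24275626,  0.03405295]), np.float64(0.0009320594869836263))
tri (array([ 0.58093339, -0.08040306,  0.03744522]), np.float64(0.0037647980735703783))
```

Emit:
send_rows(
  plan=[
    [[0.024, -0.048, 0.014, 0, 0, -0.4, 100], [0.048, -0.095, 0.028, 0, 0, -0.8, 100], [0.072, -0.143, 0.042, 0, 0, -1.2, 100], [0.096, -0.19, 0.056, 0, 0, -1.6, 100], [0.12, -0.238, 0.07, 0, 0, -2, 100], [0.144, -0.286, 0.084, 0, 0, -2.4, 100], [0.16, -0.318, 0.095, 0, 0, -2.6, 100], [0.168, -0.334, 0.1, 0, 0, -2.6, 100], [0.168, -0.334, 0.1, 0, 0, -2.6, 100], [0.168, -0.334, 0.1, 0, 0, -2.6, 100]],
  ],
)

```text
time: 2.65
position: [0.6, 0.1899, 0.2562]
tool_rot: [-3.139, -0.005, 0.321]
wrist_force: [-1.1, -0.3, 0.3]
width: 0.996
```

Run:
```python
from h import *
s=bot.sense(); print(s['time'],s['position'],s['tool_rot'],s['q'])
c=bot.calibration('wrist')
im=bot.camera('wrist'); cv2.imwrite('pics/w2.png',im[:,:,::-1]); np.savez('w2.npz',**c)
print(proj(c,(.598,.182,.155)),proj(c,s['position']))
```

```text
2.65 [0.60002711 0.18990625 0.25615202] [-3.13898008 -0.00521939  0.3214471 ] [-0.25315976  0.48596603 -0.20853232  1.81989819  0.12716911  0.84323359
 -1.77177398]
[321.54030181 259.17913878] [311.10731706 333.1209294 ]
```

View pics/w2.png

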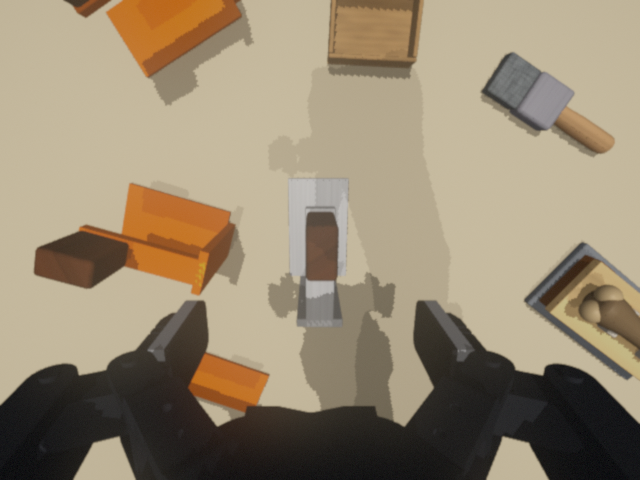

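The lifter with aluminium metal and a dark handle is centred at about (321,245). Its axis is upright in the image, so the yaw matches. The three lookalikes are orange and sit at about (190,50), (140,250) and (235,380) here. In the top view they are at (160,140), (180,242) and (220,333), with the silver one at (253,220), so I choose the silver one.

Run:
```python
import cv2
im=cv2.imread('pics/w2.png')
cv2.imwrite('pics/w2c.png',cv2.resize(im[170:335,270:370],None,fx=3.6*1,fy=3.6,interpolation=cv2.INTER_CUBIC))
```

```text
(no output)
```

View pics/w2c.png

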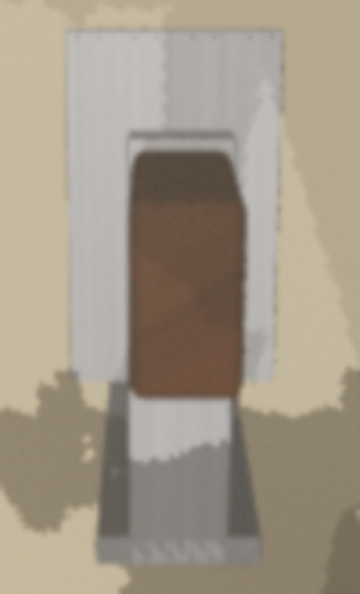

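Run:
```python
from h import *
w=dict(np.load('w2.npz'))
f=lambda p:(p[0]/3.6+270-.4,p[1]/3.6+170-.4)
P=[onz(w,f(p),.155) for p in[(131,200),(244,200),(242,397),(131,397)]]
print(np.round(P,4),'ctr',sum(P)/4)
for i in range(4):
    d=P[(i+1)%4]-P[i];print(np.linalg.norm(d),np.degrees(np.arctan2(d[1],d[0])))
P=[onz(w,f(p),.005) for p in[(66,30),(283,30)]]
d=P[1]-P[0];a=np.arctan2(d[1],d[0])+np.pi/2;print(P,np.linalg.norm(d),np.degrees(a),(P[0]+P[1])/2-.035*np.array([np.cos(a),np.sin(a),0]))
s=bot.sense();print(s['position'],s['tool_rot'],s['time'])
ps=s['tool_rot'][2]; D=np.array([.5975,.182,.134])-s['position']
from scipy.spatial.transform import Rotation as R
print(R.from_euler('xyz',s['tool_rot']).as_matrix().T@D)
```

```text
[[0.617  0.1993 0.155 ]
 [0.6235 0.1798 0.155 ]
 [0.5872 0.1672 0.155 ]
 [0.5805 0.1872 0.155 ]] ctr [0.60203602 0.18338289 0.155     ]
0.020507916674679244 -71.55876017791522
0.03845337289675871 -160.94373969665918
0.021087805447572223 108.47341053260492
0.03846336117578387 18.19227922930607
[array([0.62451253, 0.22418241, 0.005     ]), array([0.64455789, 0.16397891, 0.005     ])] 0.0634529525377044 18.415704927459323 [0.60132758 0.18302384 0.005     ]
[0.60008667 0.18982712 0.25631624] [-3.13888875 -0.00556347  0.32110025] 2.7
[-0.00560521  0.00694132  0.12226862]
```

Emit:
send_rows(
  plan=[
    [[-0.003, 0.007, 0.01, -0.15, -0.3, 0, 100], [-0.003, 0.007, 0.03, -0.15, -0.3, 0, 100], [-0.003, 0.007, 0.05, -0.15, -0.3, 0, 100], [-0.003, 0.007, 0.07, -0.15, -0.3, 0, 100], [-0.003, 0.007, 0.09, -0.15, -0.3, 0, 100], [-0.003, 0.007, 0.108, -0.15, -0.3, 0, 100], [-0.003, 0.007, 0.118, -0.15, -0.3, 0, 100], [-0.003, 0.007, 0.122, -0.15, -0.3, 0, 100], [-0.003, 0.007, 0.122, -0.15, -0.3, 0, 100], [-0.003, 0.007, 0.122, -0.15, -0.3, 0, 100]],
  ],
)

```text
time: 3.95
position: [0.6003, 0.1829, 0.1349]
tool_rot: [-3.141, -0.001, 0.321]
wrist_force: [-0.8, 0.1, 0.5]
width: 1.004
```

Run:
```python
from h import *
c=bot.calibration('wrist')
im=bot.camera('wrist'); cv2.imwrite('pics/w3.png',im[:,:,::-1])
print(proj(c,(.6,.183,.155)),proj(c,(.6,.183,.13)),bot.sense()['position'],bot.sense()['tool_rot'])
```

```text
[310.66502442 365.71484926] [310.67736729 327.25285421] [0.60028263 0.1829159  0.13488828] [-3.14149120e+00 -1.32143291e-03  3.21181762e-01]
```

View pics/w3.png

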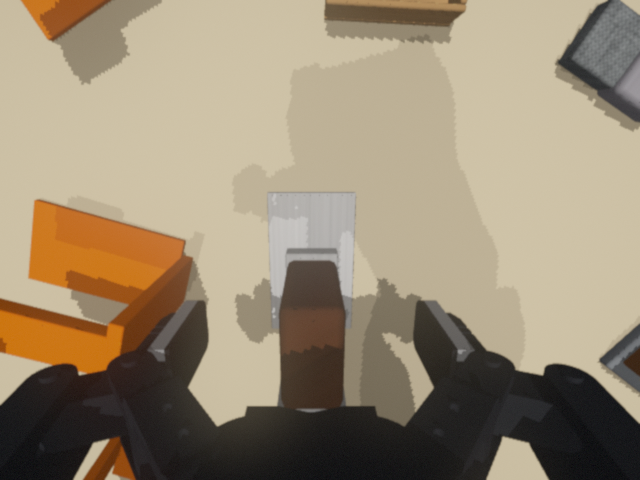

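The dark handle is centred between the open fingers at about (312,350), so I close the gripper now.

Emit:
send_rows(
  plan=[
    [[0, 0, 0, 0, 0, 0, 0], [0, 0, 0, 0, 0, 0, 0], [0, 0, 0, 0, 0, 0, 0], [0, 0, 0, 0, 0, 0, 0], [0, 0, 0, 0, 0, 0, 0], [0, 0, 0, 0, 0, 0, 0], [0, 0, 0, 0, 0, 0, 0], [0, 0, 0, 0, 0, 0, 0], [0, 0, 0, 0, 0, 0, 0], [0, 0, 0, 0, 0, 0, 0]],
  ],
  squeeze=110,
)

```text
time: 5.25
position: [0.6006, 0.1829, 0.1351]
tool_rot: [3.142, -0.002, 0.321]
wrist_force: [1.5, -2.3, 4.2]
width: 0.24
```

Emit:
send_rows(
  plan=[
    [[0, 0, -0.02, 0, 0, 0, 0], [-0.01, 0.006, -0.04, 0, 0, 1.4, 0], [-0.03, 0.019, -0.05, 0, 0, 4.2, 0], [-0.055, 0.035, -0.05, 0, 0, 7.6, 0], [-0.08, 0.051, -0.05, 0, 0, 11, 0], [-0.103, 0.066, -0.05, 0, 0, 14.2, 0], [-0.12, 0.077, -0.05, 0, 0, 16.5, 0], [-0.13, 0.083, -0.05, 0, 0, 17.9, 0], [-0.134, 0.085, -0.05, 0, 0, 18.4, 0], [-0.134, 0.085, -0.05, 0, 0, 18.4, 0]],
  ],
)

```text
time: 6.5
position: [0.5004, 0.0602, 0.1849]
tool_rot: [-3.141, -0.002, 0.0]
wrist_force: [0.6, 0.4, -3.5]
width: 0.243
```

Run:
```python
from h import *
s=bot.sense();print(s['position'],s['tool_rot'],s['q'],s['wrist_force'])
im=bot.camera('scene'); cv2.imwrite('pics/s2.png',im[:,:,::-1])
```

```text
[0.50044556 0.06020688 0.18491831] [-3.14070523e+00 -2.28976786e-03  1.76122369e-04] [-0.14854298  0.43914341 -0.11407475  2.1623008   0.09337063  0.54213852
 -1.90241995] [ 0.58151294  0.40747706 -3.53003491]
```

View pics/s2.png

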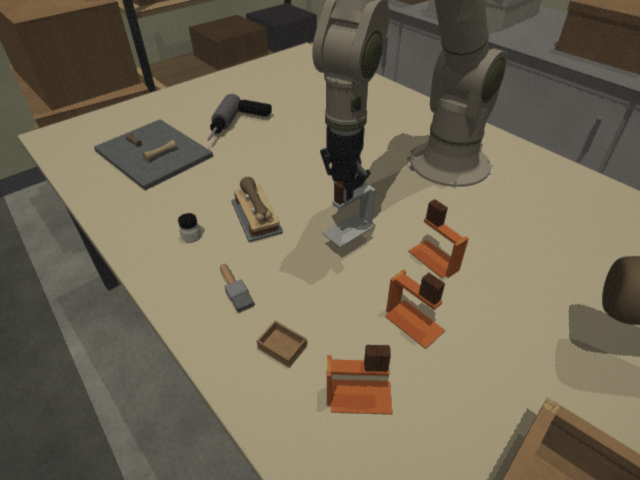

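Emit:
send_rows(
  plan=[
    [[-0.003, 0.02, 0, 0, 0, 1.7, 0], [-0.006, 0.05, 0, 0, 0, 4.3, 0], [-0.006, 0.085, 0.003, 0, 0, 7.3, 0], [-0.006, 0.12, 0.01, 0, 0, 10.4, 0], [-0.006, 0.15, 0.017, 0, 0, 13, 0], [-0.006, 0.175, 0.023, 0, 0, 15.1, 0], [-0.006, 0.192, 0.027, 0, 0, 16.6, 0], [-0.006, 0.201, 0.029, 0, 0, 17.4, 0], [-0.006, 0.201, 0.03, 0, 0, 17.4, 0], [-0.006, 0.201, 0.03, 0, 0, 17.4, 0]],
  ],
)

```text
time: 7.8
position: [0.495, -0.1396, 0.1547]
tool_rot: [-3.14, -0.002, -0.302]
wrist_force: [-0.4, -0.2, -3.1]
width: 0.244
```

Run:
```python
from h import *
s=bot.sense();print(s['position'],s['tool_rot'],s['q'],s['wrist_force'])
for n in('scene','top','wrist'):
    np.savez(n+'4.npz',**bot.calibration(n))
    im=bot.camera(n); cv2.imwrite(f'pics/{n}4.png',im[:,:,::-1])
a=cv2.imread('pics/scene4.png')[140:290,190:390]
cv2.imwrite('pics/scene4c.png',cv2.resize(a,None,fx=4,fy=4,interpolation=cv2.INTER_CUBIC))
```

```text
[ 0.49499123 -0.13963059  0.15471086] [-3.13950620e+00 -1.90584845e-03 -3.01644965e-01] [ 0.19837931  0.49624891 -0.0456936   2.16749841  0.04352404  0.47648354
 -1.75288375] [-0.3500667  -0.23111827 -3.14097195]
```

View pics/scene4c.png

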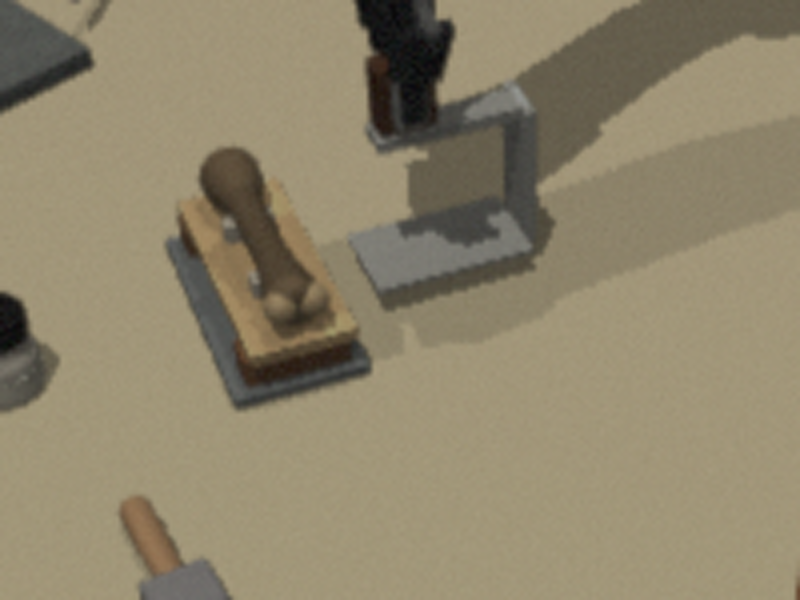

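View pics/wrist4.png

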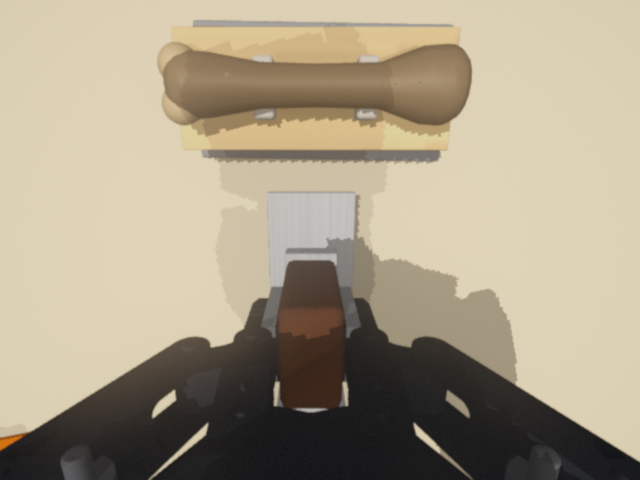

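View pics/top4.png

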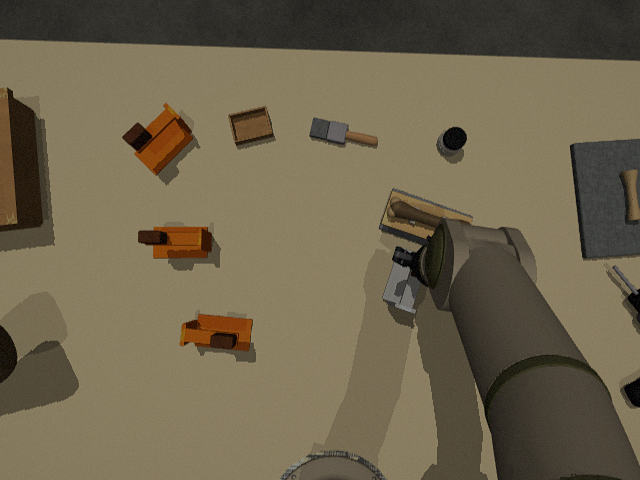

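Run:
```python
from h import *
from scipy.spatial.transform import Rotation as R
w=dict(np.load('wrist4.npz'));s=bot.sense();M=R.from_euler('xyz',s['tool_rot']).as_matrix()
im=cv2.imread('pics/wrist4.png')
cv2.imwrite('pics/w4c.png',cv2.resize(im[10:270,150:490],None,fx=2.3,fy=2.3,interpolation=cv2.INTER_CUBIC))
rel=lambda p,z:np.round(M.T@(onz(w,p,z)-s['position']),4)
for n,p,z in[('bNL',(183,150),.044),('bNR',(448,150),.044),('bFL',(171.5,27),.044),('bFR',(460,27),.044),('tipL',(267.5,192.5),.0247),('tipR',(356,192.5),.0247),('handle c',(312,0),.175),('plateNL',(203,158),.01),('plateNR',(438,161),.01)]: print(n,rel(p,z),onz(w,p,z).round(4))
print(proj(w,s['position']))
```

```text
bNL [ 0.0654 -0.0829  0.1111] [ 0.5824 -0.0798  0.044 ]
bNR [0.0653 0.0872 0.1108] [ 0.5319 -0.2422  0.044 ]
bFL [ 0.1352 -0.0825  0.1113] [ 0.6489 -0.101   0.044 ]
bFR [0.135  0.0865 0.1109] [ 0.5986 -0.2623  0.044 ]
tipL [ 0.0351 -0.0319  0.1303] [ 0.5385 -0.1195  0.0247]
tipR [0.0351 0.0317 0.1301] [ 0.5196 -0.1802  0.0247]
handle c [ 0.106  -0.0006 -0.0199] [ 0.5964 -0.1707  0.175 ]
plateNL [ 0.0585 -0.0807  0.1451] [ 0.5753 -0.0799  0.01  ]
plateNR [0.0563 0.0935 0.1448] [ 0.5215 -0.2455  0.01  ]
[312.99205157 332.21276195]
```

View pics/w4c.png

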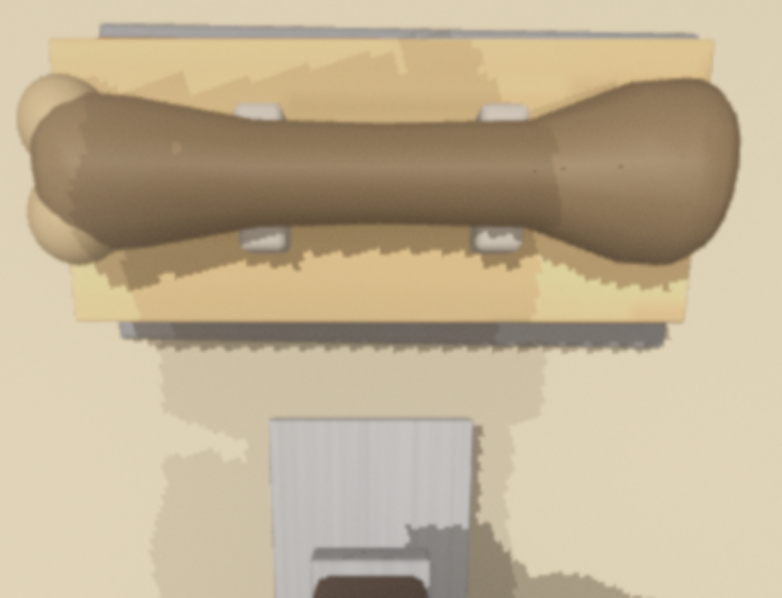

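Emit:
send_rows(
  plan=[
    [[0.003, 0.002, 0, 0, 0, 0, 0], [0.009, 0.002, 0, 0, 0, 0, 0], [0.016, 0.002, 0, 0, 0, 0, 0], [0.023, 0.002, 0, 0, 0, 0, 0], [0.03, 0.002, 0, 0, 0, 0, 0], [0.037, 0.002, 0, 0, 0, 0, 0], [0.043, 0.002, 0, 0, 0, 0, 0], [0.048, 0.002, 0, 0, 0, 0, 0], [0.05, 0.002, 0, 0, 0, 0, 0], [0.05, 0.002, 0, 0, 0, 0, 0]],
  ],
)

```text
time: 9.2
position: [0.5421, -0.1565, 0.1549]
tool_rot: [-3.14, -0.002, -0.302]
wrist_force: [-0.3, 0.7, -3.3]
width: 0.249
```

Run:
```python
from h import *
s=bot.sense();print(s['position'],s['tool_rot'],s['wrist_force'])
for n in('scene','wrist'):
    np.savez(n+'5.npz',**bot.calibration(n))
    im=bot.camera(n); cv2.imwrite(f'pics/{n}5.png',im[:,:,::-1])
a=cv2.imread('pics/scene5.png')[140:260,210:370]
cv2.imwrite('pics/scene5c.png',cv2.resize(a,None,fx=5,fy=5,interpolation=cv2.INTER_CUBIC))
```

```text
[ 0.5421494  -0.1564701   0.15487602] [-3.13964956e+00 -1.99368351e-03 -3.01565708e-01] [-0.31916821  0.70777961 -3.34699429]
```

View pics/scene5c.png

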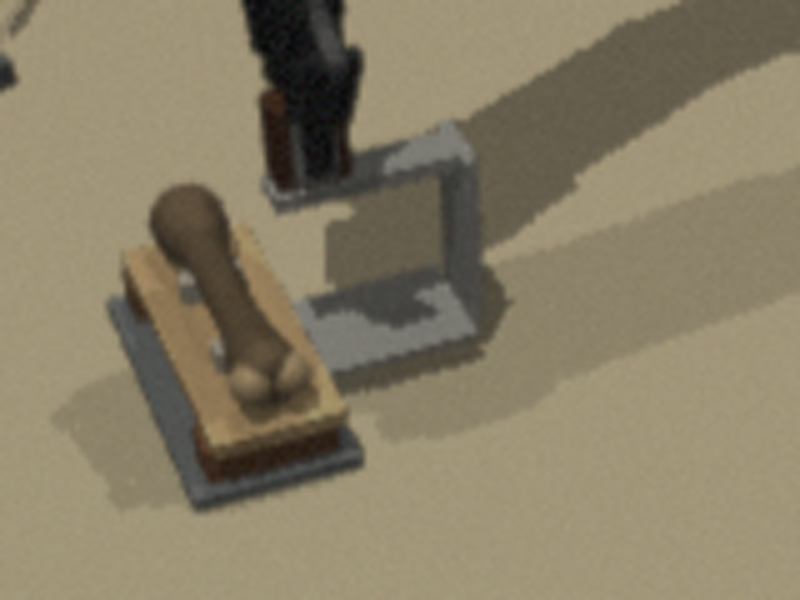

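View pics/wrist5.png

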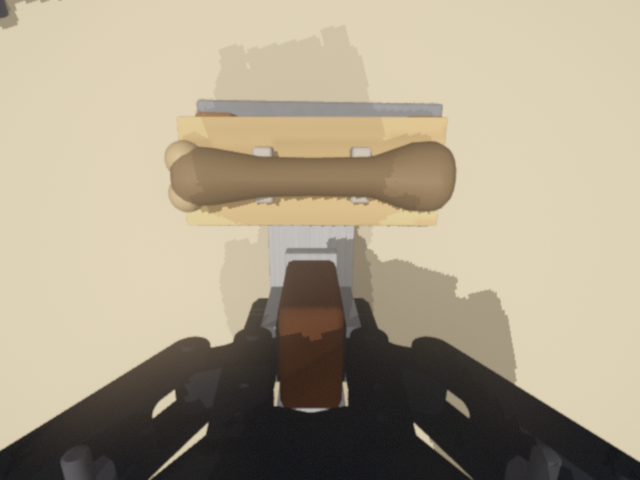

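The blade's tip has gone under the board with about 20 mm of the board's depth covered. The board centre is at about column 312 and the blade centre at about 312, so they line up.

Run:
```python
from h import *
from scipy.spatial.transform import Rotation as R
w=dict(np.load('wrist5.npz'));s=bot.sense();M=R.from_euler('xyz',s['tool_rot']).as_matrix()
rel=lambda p,z:np.round(M.T@(onz(w,p,z)-s['position']),4)
for n,p in[('NL',(187,225)),('NR',(437,225)),('FL',(178,116.5)),('FR',(447.5,117))]: print(n,rel(p,.044))
```

```text
NL [ 0.0159 -0.0852  0.1111]
NR [0.016  0.0852 0.1107]
FL [ 0.0858 -0.0839  0.1112]
FR [0.0854 0.0848 0.1109]
```

Emit:
send_rows(
  plan=[
    [[0.003, 0, 0, 0, 0, 0, 0], [0.009, 0, 0, 0, 0, 0, 0], [0.016, 0, 0, 0, 0, 0, 0], [0.023, 0, 0, 0, 0, 0, 0], [0.03, 0, 0, 0, 0, 0, 0], [0.037, 0, 0, 0, 0, 0, 0], [0.043, 0, 0, 0, 0, 0, 0], [0.048, 0, 0, 0, 0, 0, 0], [0.0505, 0, 0, 0, 0, 0, 0], [0.0505, 0, 0, 0, 0, 0, 0]],
  ],
)

```text
time: 10.55
position: [0.5902, -0.1714, 0.155]
tool_rot: [-3.14, -0.002, -0.302]
wrist_force: [-0.3, -0.2, -2.5]
width: 0.242
```

Run:
```python
from h import *
s=bot.sense();print(s['position'],s['tool_rot'],s['wrist_force'])
for n in('scene','wrist'):
    np.savez(n+'6.npz',**bot.calibration(n))
    im=bot.camera(n); cv2.imwrite(f'pics/{n}6.png',im[:,:,::-1])
a=cv2.imread('pics/scene6.png')[140:260,190:350]
cv2.imwrite('pics/scene6c.png',cv2.resize(a,None,fx=5,fy=5,interpolation=cv2.INTER_CUBIC))
```

```text
[ 0.59020162 -0.17141148  0.15496039] [-3.13966961e+00 -1.79745622e-03 -3.01577102e-01] [-0.2908659  -0.24659491 -2.50940112]
```

View pics/scene6c.png

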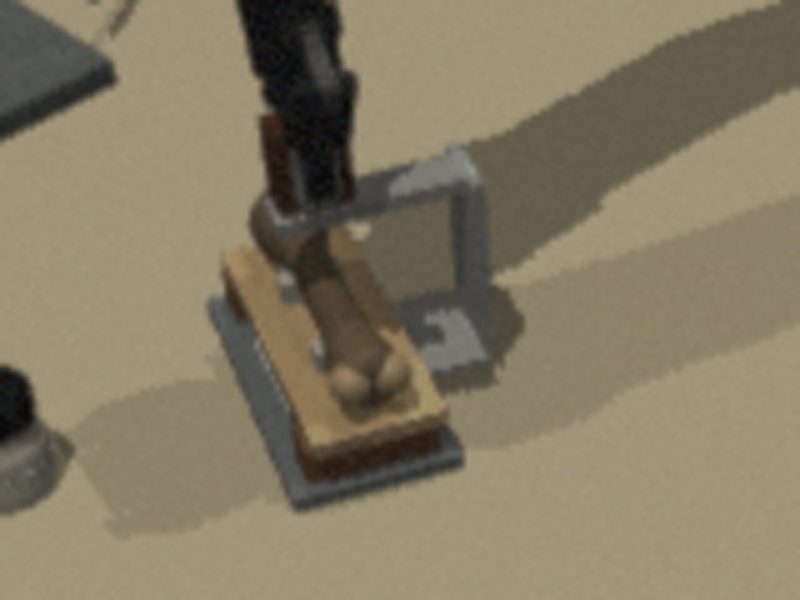

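View pics/wrist6.png

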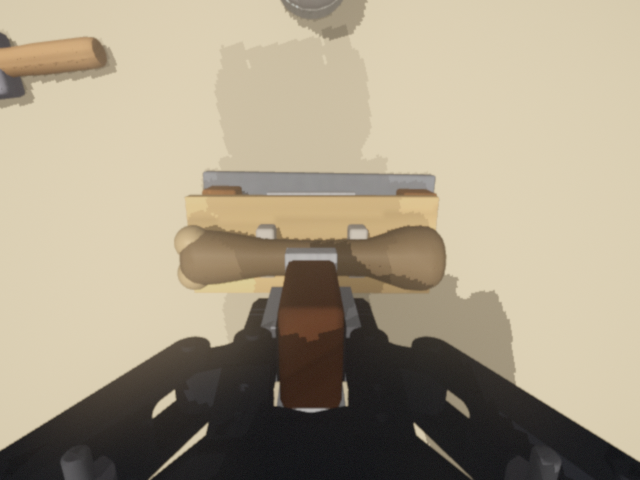

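Run:
```python
from h import *
from scipy.spatial.transform import Rotation as R
w=dict(np.load('wrist6.npz'));s=bot.sense();M=R.from_euler('xyz',s['tool_rot']).as_matrix()
rel=lambda p,z:np.round(M.T@(onz(w,p,z)-s['position']),4)
for n,p in[('NL',(194,292)),('NR',(430,292)),('FL',(186.5,196)),('FR',(437,196.3))]: print(n,rel(p,.044))
print('tip',rel((268,193),.025),rel((355,193),.025))
for r in(195,196,197):print(rel((312,r),.044))
```

```text
NL [-0.0339 -0.0852  0.1111]
NR [-0.0337  0.0853  0.1108]
FL [ 0.0358 -0.0836  0.1112]
FR [0.0356 0.0833 0.1109]
tip [ 0.0349 -0.0315  0.1301] [0.0349 0.031  0.13  ]
[3.65e-02 1.00e-04 1.11e-01]
[3.58e-02 1.00e-04 1.11e-01]
[3.51e-02 1.00e-04 1.11e-01]
```

Emit:
send_rows(
  plan=[
    [[0.001, 0, 0, -0.1, 0, 0, 0], [0.001, 0, -0.002, -0.1, 0, 0, 0], [0.001, 0, -0.004, -0.1, 0, 0, 0], [0.001, 0, -0.006, -0.1, 0, 0, 0], [0.001, 0, -0.0075, -0.1, 0, 0, 0], [0.001, 0, -0.009, -0.1, 0, 0, 0], [0.001, 0, -0.0105, -0.1, 0, 0, 0], [0.001, 0, -0.013, -0.1, 0, 0, 0], [0.001, 0, -0.016, -0.1, 0, 0, 0], [0.001, 0, -0.019, -0.1, 0, 0, 0]],
  ],
)

```text
time: 11.9
position: [0.5908, -0.1717, 0.1741]
tool_rot: [-3.141, -0.001, -0.302]
wrist_force: [0.2, 0.0, -6.1]
width: 0.243
```

Run:
```python
from h import *
s=bot.sense();print(s['position'],s['tool_rot'],s['wrist_force'],s['wrist_torque'])
for n in('scene','wrist'):
    np.savez(n+'7.npz',**bot.calibration(n))
    im=bot.camera(n); cv2.imwrite(f'pics/{n}7.png',im[:,:,::-1])
a=cv2.imread('pics/scene7.png')[140:260,190:350]
cv2.imwrite('pics/scene7c.png',cv2.resize(a,None,fx=5,fy=5,interpolation=cv2.INTER_CUBIC))
```

```text
[ 0.59083213 -0.17168236  0.17410556] [-3.14145388e+00 -1.44223249e-03 -3.01610110e-01] [ 0.16626333  0.03020335 -6.09088627] [ 0.02926471 -0.11521593 -0.04417275]
```

View pics/scene7c.png

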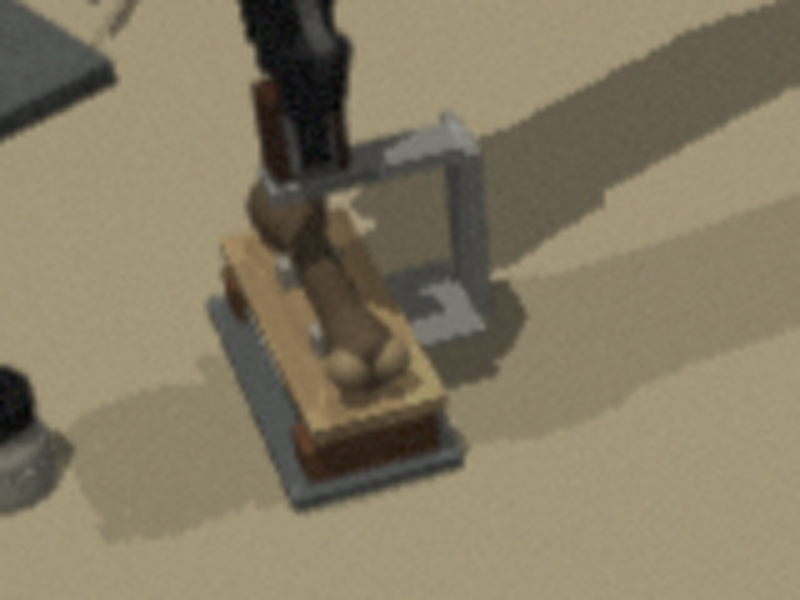

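View pics/wrist7.png

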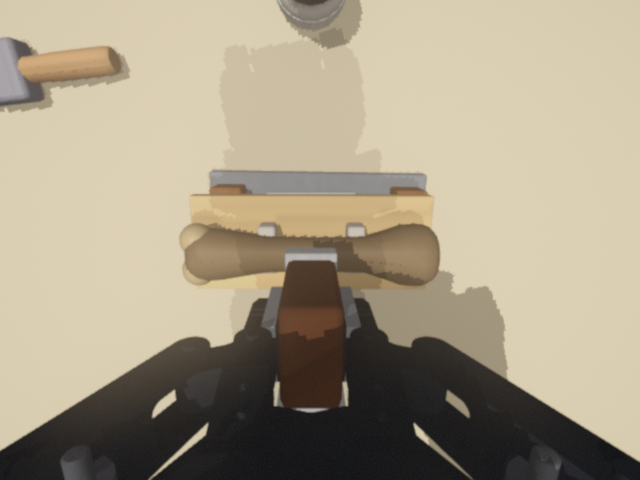

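Run:
```python
from h import *
from scipy.spatial.transform import Rotation as R
w=dict(np.load('wrist7.npz'));s=bot.sense();M=R.from_euler('xyz',s['tool_rot']).as_matrix()
rel=lambda p,z:np.round(M.T@(onz(w,p,z)-s['position']),4)
for n,p in[('NL',(198,289)),('NR',(427,289)),('FL',(190.5,195.3)),('FR',(433.5,195.3))]: print(n,rel(p,.0541))
```

```text
NL [-0.0358 -0.0853  0.1202]
NR [-0.0359  0.0864  0.1202]
FL [ 0.0347 -0.0841  0.1204]
FR [0.0346 0.0843 0.1204]
```

The blade carries the board level, with its centre within about 1 mm of the load spot on both axes. I raise it another 90 mm.

Emit:
send_rows(
  plan=[
    [[0, 0, -0.003, 0, 0, 0, 0], [0, 0, -0.01, 0, 0, 0, 0], [0, 0, -0.02, 0, 0, 0, 0], [0, 0, -0.032, 0, 0, 0, 0], [0, 0, -0.045, 0, 0, 0, 0], [0, 0, -0.058, 0, 0, 0, 0], [0, 0, -0.07, 0, 0, 0, 0], [0, 0, -0.08, 0, 0, 0, 0], [0, 0, -0.087, 0, 0, 0, 0], [0, 0, -0.09, 0, 0, 0, 0]],
  ],
)

```text
time: 13.25
position: [0.5908, -0.1717, 0.2647]
tool_rot: [-3.141, -0.002, -0.302]
wrist_force: [0.2, -0.1, -7.0]
width: 0.243
```

Emit:
send_rows(
  plan=[
    [[0, 0, 0, 0, 0, 0, 0], [0, 0, 0, 0, 0, 0, 0], [0, 0, 0, 0, 0, 0, 0], [0, 0, 0, 0, 0, 0, 0], [0, 0, 0, 0, 0, 0, 0], [0, 0, 0, 0, 0, 0, 0], [0, 0, 0, 0, 0, 0, 0], [0, 0, 0, 0, 0, 0, 0], [0, 0, 0, 0, 0, 0, 0], [0, 0, 0, 0, 0, 0, 0]],
  ],
)

```text
time: 14.5
position: [0.5909, -0.1717, 0.2648]
tool_rot: [-3.141, -0.002, -0.302]
wrist_force: [-0.1, -0.2, -6.3]
width: 0.246
```

Run:
```python
from h import *
from scipy.spatial.transform import Rotation as R
s=bot.sense();print(s['time'],s['position'],s['tool_rot'],s['wrist_force'],abs(s['joint_velocities']).max(),s['width'])
for n in('scene','wrist'):
    np.savez(n+'8.npz',**bot.calibration(n))
    im=bot.camera(n); cv2.imwrite(f'pics/{n}8.png',im[:,:,::-1])
a=cv2.imread('pics/scene8.png')[100:250,180:380]
cv2.imwrite('pics/scene8c.png',cv2.resize(a,None,fx=4,fy=4,interpolation=cv2.INTER_CUBIC))
```

```text
14.5 [ 0.5908704  -0.17168776  0.26475185] [-3.14137759e+00 -2.42031229e-03 -3.01573089e-01] [-0.12173168 -0.24202231 -6.29100593] 0.0011543378532535803 0.24631278196246453
```

View pics/scene8c.png

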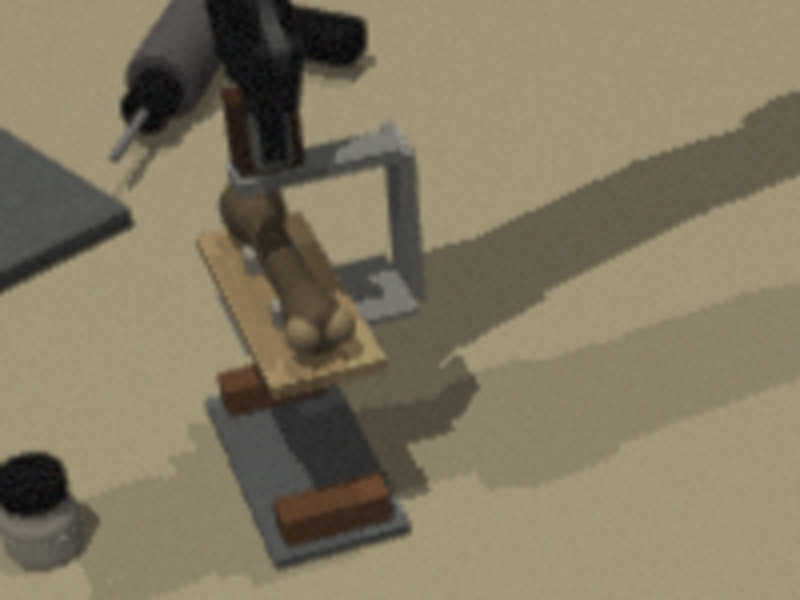

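View pics/wrist8.png

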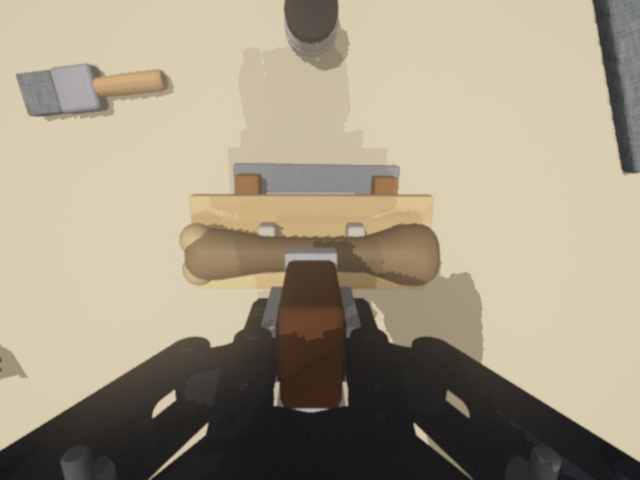

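The board sits on the blade alone, level and clear of the rests. In the wrist view its corners, (190,195), (433,195), (427,289) and (198,289), are the same pixels as before the raise, so nothing has slipped.

```bash
python3 -c "
from bench import bot
print(bot.hand_in())"
```

```text
the job is handed in; nothing more can be done
None
```

The bone's board is now carried by the lifter's blade alone, about 10 cm above the rests, and I handed the job in at about 14.6 s with the grip still on.

- **Lift:** I took the aluminium lifter by its handle, slid the blade under the board between the rests, and raised it 11 cm. By the arm's position, the board's underside is about 101 mm above the rest tops.
- **Centring:** A wrist-camera check 10 mm off the rests put the board's centre within about 1 mm of the load spot. The blade's tip was within about 1 mm of the board's far edge. After the full raise the board's corners were at the same wrist-camera pixels, so it had not slipped.
- **Level and still:** The tool was within 0.003 rad of vertical and the joints were still. The wrist force was about 6.3 N, which fits the lifter plus the bone.
- **Bystanders:** Nothing touched the jar, brush or tray. I did not measure their positions again at the end.
- **Disagreement:** The scene camera placed things up to about 5 mm differently from the top and wrist cameras. I went by the wrist view relative to the tool, which matched the given sizes to 1–2 mm.

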